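Fit the spindle of a bench tube rotator through its two bearings into the drive coupling

TASK

Take the steel spindle by its black head out of the blue holder and lower it, tip first, through both brass bearings of the grey and white tube rotator. The slotted drive coupling at the bottom has been left at some unknown angle, so feel for the slot by turning the spindle gently, without forcing it, until its flat tip drops fully home, then let go. Leave the jar, the bottle and the beaker where they stand.

Things in the scene. Friction and masses are not known exactly. Their poses are not given: they have to be found in the camera images.
- rotator: Tube rotator, fixed: grey foot 130x80x12 mm, white column on its +x side (55 to 75 mm from the axis, top 122 mm) with two white arms, each 56 mm wide, holding brass bearing blocks one above the other. Origin on the vertical axis of both bearings, at bench level; z up, x towards the column.
- bearing_top (a point): Centre of the mouth of the upper bearing's hole, 119 mm above the bench on the rotator's axis. Both bearings: bore 15.5 mm, 2.5 mm chamfer, 16 mm high; upper block from 103 to 119 mm above the bench, lower block from 60 to 76 mm.
- slot_mouth (a point): Point on the rotator's axis level with the jaw tops of the steel drive coupling, 32 mm above the bench. Straight slot between the jaws: 7 mm wide, 12 mm deep (floor at 20 mm), ends open. The coupling is stiff to turn (0.4 N m). Its angle is not reported (this point turns with the rotator only): the slot's long direction lies anywhere within 0.7 rad either way of the rotator's x axis.
- spindle_head (a point): Centre of the spindle's head, the place to grip: a round black cylinder, 24 mm diameter, 30 mm high, vertical at the start. Spindle: steel, 160 mm long in all, about 0.14 kg; round 14 mm shaft below the head; the lowest 14 mm are a flat blade 13 mm wide and 5 mm thick. The head's centre is 145 mm above the tip.
- spindle_tip (a point): Centre of the end face of the spindle's blade; z points up the shaft to the head, x along the blade's 13 mm width (a half turn looks the same). Standing in the holder the tip is 15 mm above the bench. On the coupling's jaws it is at 32 mm, fully home in the slot at 20 mm.
- holder: Blue storage block, fixed: 60x60 mm on a 90x90 mm foot, 60 mm high, with a 16 mm hole, 45 mm deep, in which the spindle stands upright at the start. Origin at the centre of the underside, under the hole.
- jar: Sample jar with a white lid, 52 mm diameter, 72 mm high, loose bystander; origin at the centre of its underside.
- bottle: Small bottle with a blue cap, 48 mm diameter, 96 mm high, loose bystander; origin at the centre of its underside.
- beaker: Glass beaker, 72 mm diameter, 93 mm high, loose bystander; origin at the centre of its underside.
There are look-alikes about, which are no part of the job. What is shaped like the rotator but pink is not meant.

How it is judged:
On the way, in this order (a step that is already met when the one before it is completed fails the run):
1. the spindle's tip is through the mouth of the upper bearing (horizontal distance between spindle_tip and rotator below 0.005 m and angle between the z axis of spindle_tip and the z axis of rotator, either way round below 0.12 rad and z of spindle_tip in the frame of rotator below 0.105 m), for 0.02 s.
2. the spindle's tip has come out below the lower bearing (horizontal distance between spindle_tip and rotator below 0.005 m and angle between the z axis of spindle_tip and the z axis of rotator, either way round below 0.12 rad and z of spindle_tip in the frame of rotator below 0.056 m), for 0.1 s.
At the end, for the whole second after the job is handed in: The spindle stands in both bearings with its blade fully home in the coupling's slot: tip less than 23.5 mm above the bench (20 is home), within 4 mm of the bearing axis, upright within 0.06 rad, released and at rest (horizontal distance between spindle_tip and rotator below 0.004 m and angle between the z axis of spindle_tip and the z axis of rotator, either way round below 0.06 rad and z of spindle_tip in the frame of rotator below 0.0235 m and linear speed of spindle below 0.02 m/s and contact force between the fingers and spindle below 0.1 N); the robot touches nothing.
It fails at once if the spindle is forced against the rotator or its coupling (all their contact forces together over 90 N) (contact force between spindle and rotator above 90 N).
It fails at once if the jar is pushed away (more than 30 mm) or tipped (distance of jar from where it was at the start of the episode above 0.03 m or angle between jar's own z axis and vertical above 0.4 rad).
It fails at once if the bottle is pushed away (more than 30 mm) or tipped (distance of bottle from where it was at the start of the episode above 0.03 m or angle between bottle's own z axis and vertical above 0.4 rad).
It fails at once if the beaker is pushed away (more than 30 mm) or tipped (distance of beaker from where it was at the start of the episode above 0.03 m or angle between beaker's own z axis and vertical above 0.4 rad).
It also fails if it takes over 61 s, if anything falls off the work surface, if the arm or the gripper's body presses on something with over 40 N, if the wrist force passes 120 N, or if a joint passes its speed limit or range.

ROBOT

A 6-joint arm with a two-finger parallel gripper is mounted at the origin on a cart in front of the work surface, level with it; the furniture and walls round the work are solid. World frame = base frame: x ahead of the robot, y to its left, z up, the work surface at z = 0. Lengths are in m, angles in rad, forces in N, time in s.
With the tool pointing down it reaches from about 0.375 to 0.975 m from the base axis. Payload 3.8 kg.
Tool frame: the origin (TCP) lies at the very end of the fingers, on their centre line; the grasp point (between the pads) lies 19 mm behind it; z points along the fingers, y is the direction in which the jaws open and shut (so a half turn about z gives the same grasp; the last joint's range is limited). The gripper opens to 85 mm and grips with 20 to 120 N. Pads are 22 mm wide; open, the fingers measure 114 mm over their backs; the gripper's body (76 mm by 85 mm) begins 54 mm behind the grasp point. The pads swing forward as they close: fully open they stand 13 mm farther back than shut.
Start: joints at [1.236, 0.264, 1.604, -0, 1.274, -0.037], TCP at [0.198, 0.645, 0.231] pointing down, gripper open.
Joint ranges: [-2.63, 2.63], [-0.94, 2.18], [0.31, 2.57], [-1.31, 4.45], [0, 2.66], [-2.55, 2.55]. Speed limits (rad/s): [2.57, 2.57, 3.14, 3.14, 3.14, 3.14].

INTERFACE

Orientations are given as a rotation vector (axis times angle).
In Python, from workcell import read_state, read_camera, camera_info, finish_job gives the robot as it stands. The module is installed in compiled form; this text tells all that it offers.
- The arm moves only by the tool play_rows, never from a script. Its argument "motion" is a list of rows, each a list of 5 numbers: the shift along the tool's x, y, z in units of 1000 mm (1.0 is 1000 mm), then the turn about the tool's z in units of 2 pi rad (1.0 is 2 pi rad), then the finger opening in mm, from 0 to 85.4. A call has 1 to 5 rows; each row shifts and turns the commanded pose from where the row before left it, along the tool's axes as they then stand; what a row does not reach is not made up. A row lasts 1/8 s, in which the tool goes at most 62.5 mm and 10.7 degrees, less where a joint would pass 70% of its speed; a pose out of reach is approached as far as the arm can. A call with a number of a shift or a turn outside -1 to 1 is refused whole. A call with a gripper value outside its range is refused whole. The fingers move at their own pace and stop on an object; "squeeze" is the grip in N (left out, the last holds). Time passes only in rows, so rows that do not move let the fingers close. It gives the time, the measured TCP pose, the force and the opening at its end, in the units of the state.
- read_state(): the state, without advancing time (a new reading comes with each control period).
- read_camera(name): name is "scene" or "top"; returns the picture (480x640x3 uint8, red, green, blue); there is no depth.
- camera_info(name): a dict with "intrinsics" (3x3 intrinsics, pixels), "pose" (4x4, takes a point from camera to world coordinates). Camera axes: x right, y down, z forward; pixel columns grow to the right and rows downward; lengths in m; the calibration is good to about 2 mm. A picture is of the moment at which its call begins. camera_info takes no time and is no camera call.
- finish_job(): hands the job in, once; it reports no verdict.
The state is a dict: "time": time; "q": joint angles; "joint_vel": joint speeds; "joint_torque": joint torques, N m; "tool_pos": TCP position; "tcp_rot": TCP orientation; "wrist_force": force on the tool from outside, world axes, zero at the start; "torque": the same for the moment, N m; "width": opening from 0.0 (shut) to 1.0 (fully open).
Only numpy, scipy, OpenCV 4.12 (cv2) and the standard library are available. Lean on these libraries where they do the work, as an engineer would, in place of code of your own. Each camera call takes 0.05 s, during which the arm holds its last target. There are 200 camera calls.

## Working session

There is one attempt and no reset: what is moved stays moved. The work goes in short steps, Python scripts to look and compute and a tool call to move; the robot and the scene stay as the last step left them, time stands still between calls to the robot, and variables do not carry over. Pictures are saved under pics/ and viewed, about 8 in all and at most 12, crops included, and the job is handed in when it is done.

Besides the shell and the picture viewer there is one more tool, called by a JSON object that holds its "fn" and its "kwargs". play_rows: Moves the arm, as the interface text tells. Shifts and turns lie within -1 to 1; 1 stands for 1000 mm of shift or 2 pi rad of turn. Its arguments: {"type":"object","properties":{"motion":{"type":"array","items":{"type":"array","items":{"type":"number"}}},"squeeze":{"type":"number"}},"required":["motion"]}

```bash
mkdir -p pics
python3 - <<'E'
from workcell import *
import cv2,numpy as np
print(read_state())
for n in("scene","top"):
    im=read_camera(n); cv2.imwrite(f"pics/{n}0.png",im[:,:,::-1]); i=camera_info(n); print(n,np.round(i["intrinsics"],2).tolist(),np.round(i["pose"],4).tolist())
E
```

```text
{'time': 0.0, 'q': array([ 1.23609764e+00,  2.64756730e-01,  1.60538921e+00,  1.85878626e-05,
        1.27369403e+00, -3.69040648e-02]), 'joint_vel': array([-0.00101102, -0.00091414, -0.00021178, -0.00025141,  0.00024695,
       -0.00052146]), 'joint_torque': array([ 1.71277807e-03, -5.15126288e+01, -3.67307854e+01,  1.39128133e-04,
        1.28934259e-02,  5.18671732e-05]), 'tool_pos': array([0.19780989, 0.64459482, 0.2299514 ]), 'tcp_rot': array([-0.46599217, -3.10640076,  0.00346368]), 'wrist_force': array([0.35035571, 0.44675267, 0.22217566]), 'torque': array([-0.01829098, -0.01104216, -0.04728439]), 'width': 0.9978806812609323}
scene [[455.53, 0.0, 311.81], [0.0, 455.53, 240.64], [0.0, 0.0, 1.0]] [[-0.7606, -0.2839, 0.5839, -0.0174], [-0.6491, 0.3169, -0.6915, 0.5329], [0.0113, -0.905, -0.4253, 0.475], [0.0, 0.0, 0.0, 1.0]]
top [[581.17, 0.0, 328.57], [0.0, 581.17, 243.99], [0.0, 0.0, 1.0]] [[-0.0145, -0.9833, 0.1812, 0.2677], [-0.9999, 0.0146, -0.0009, -0.0632], [-0.0018, -0.1812, -0.9834, 1.2111], [0.0, 0.0, 0.0, 1.0]]
```

View pics/scene0.png

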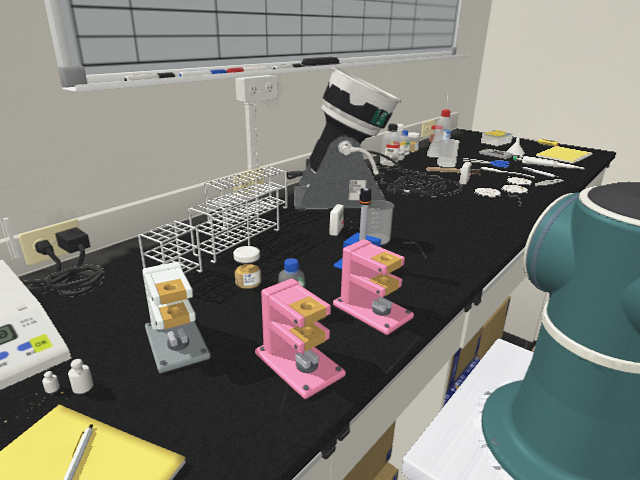

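View pics/top0.png

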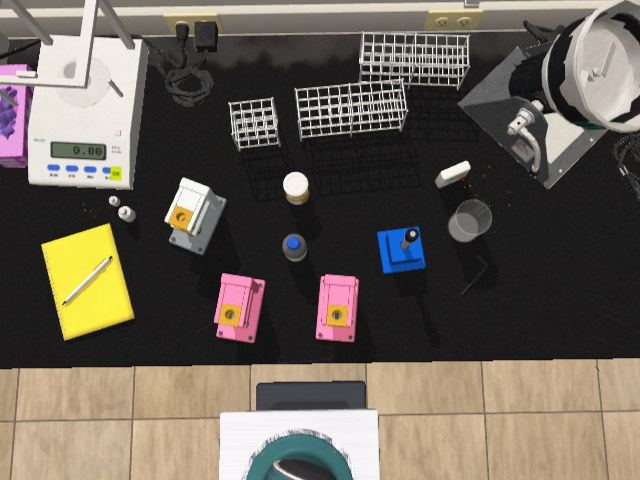

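The scene view shows the grey/white rotator at about (170,310) and the spindle in the blue holder at about (365,215). In the top view, the rotator's brass hole is near (181,217) and the black head near (411,236). Next I'll look closer and measure.

```bash
cat > h.py <<'E'
from workcell import *
import cv2,numpy as np
def ray(n,uv):
    i=camera_info(n); P=np.array(i["pose"]); d=P[:3,:3]@np.linalg.solve(np.array(i["intrinsics"]),[uv[0],uv[1],1]); return P[:3,3],d
def plane(n,uv,z):
    o,d=ray(n,uv); return o+d*(z-o[2])/d[2]
def proj(n,p):
    i=camera_info(n); P=np.array(i["pose"]); c=P[:3,:3].T@(np.asarray(p)-P[:3,3]); k=np.array(i["intrinsics"])@c; return k[:2]/k[2]
def tri(a,b):
    A=np.zeros((3,3));y=np.zeros(3)
    for n,uv in(a,b):
        o,d=ray(n,uv); d=d/np.linalg.norm(d); M=np.eye(3)-np.outer(d,d); A+=M; y+=M@o
    return np.linalg.solve(A,y)
def crop(im,u,v,s,k): return cv2.resize(im[v-s*3//4:v+s*3//4,u-s:u+s],None,fx=k,fy=k,interpolation=cv2.INTER_CUBIC)
E
python3 - <<'E'
from h import *
t=cv2.imread("pics/top0.png");s=cv2.imread("pics/scene0.png")
a=[crop(t,194,214,40,5),crop(t,405,248,40,5),crop(s,175,315,60,400/120),crop(s,368,220,40,5)]
a=[cv2.resize(x,(400,300)) for x in a]
cv2.imwrite("pics/c1.png",np.vstack([np.hstack(a[:2]),np.hstack(a[2:])]))
E
```

```text
(no output)
```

View pics/c1.png

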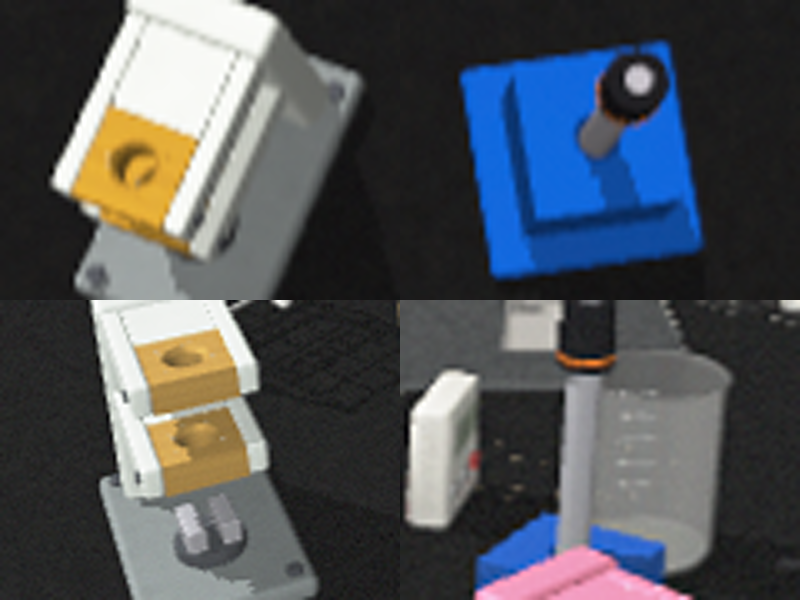

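Crop: upper bearing hole at about (180.8,217) in top and (169.6,287) in scene. The head's cap spot is at about (412.4,234) in top, with its orange ring at about (365,202) in scene. The coupling jaws show at scene (178,337). The slot lies between them, so I'll enlarge that too.

Run:
```python
from h import *
t=cv2.imread("pics/top0.png");s=cv2.imread("pics/scene0.png")
print("hole top z.119",plane("top",(180.8,217),.119),"tri",tri(("top",(180.8,217)),("scene",(169.6,287.1))), "scene z.119",plane("scene",(169.6,287.1),.119))
print("head z.175",plane("top",(412.4,234),.175),plane("top",(411.8,235.4),.16))
T=lambda x,y:plane("top",(154+x/5,184+y/5),.119)[:2]
for a,b in(((197,140),(113,107)),((115,108),(75,190)),((195,145),(165,220))):
    d=T(*b)-T(*a); print("brass edge",T(*a),T(*b),np.degrees(np.arctan2(d[1],d[0])))
# foot right edge z=.012
F=lambda x,y:plane("top",(154+x/5,184+y/5),.012)[:2]
d=F(362,80)-F(270,298);print("foot edge",np.degrees(np.arctan2(d[1],d[0])))
for n,im in(("top",t),("scene",s)):
    h=cv2.cvtColor(im,cv2.COLOR_BGR2HSV)
    m=cv2.inRange(h,(5,150,120),(28,255,255))
    for c in cv2.connectedComponentsWithStats(m)[2:4][0][1:]:
        if c[4]>4: print(n,"orange",c)
    m=cv2.inRange(h,(100,150,60),(125,255,255)); st=cv2.connectedComponentsWithStats(m)[2][1:]
    print(n,"blue",[list(c) for c in st if c[4]>80])
# holder block top edges etc: shaft foot
print("scene ring",plane("scene",(365.2,202),.146))
print("slot approx",proj("scene",list(plane("top",(180.8,217),.119)[:2])+[.032]))
x,y=178,336
cv2.imwrite("pics/c2.png",np.hstack([cv2.resize(s[y-18:y+18,x-18:x+18],(400,400),interpolation=cv2.INTER_CUBIC),cv2.resize(s[190:226,348:384],(400,400),interpolation=cv2.INTER_CUBIC)]))
```

```text
hole top z.119 [0.52603966 0.2199383  0.119     ] tri [0.52612264 0.22002306 0.11780413] scene z.119 [0.52398354 0.2209523  0.119     ]
head z.175 [ 0.47478822 -0.21680456  0.175     ] [ 0.4751713  -0.21781525  0.16      ]
brass edge [0.53558536 0.19590922] [0.54919983 0.2287969 ] 67.5119709079735
brass edge [0.54878956 0.22800941] [0.51650073 0.24235179] 156.04967344553256
brass edge [0.53361267 0.19662687] [0.50417276 0.20733699] 160.00882562016395
foot edge -21.517042315889928
top orange [287 191  21  10  41]
top orange [169 206  24  28 390]
top orange [  41  223   93  117 6645]
top orange [218 304  24  23 371]
top orange [326 305  22  22 378]
top blue [[np.int32(377), np.int32(226), np.int32(49), np.int32(48), np.int32(1647)], [np.int32(287), np.int32(237), np.int32(13), np.int32(13), np.int32(131)]]
scene orange [486 131  19   5  54]
scene orange [538 140  20   6  48]
scene orange [400 142   5   3  10]
scene orange [360 201  11   2  12]
scene orange [384 253   6   3   6]
scene orange [377 260   6   3   8]
scene orange [370 279  12   7  16]
scene orange [172 280  11   6  16]
scen
[... 183 characters left out ...]
 [162 301  12   3  12]
scene orange [317 303   6   4   6]
scene orange [290 304  17  13  24]
scene orange [160 307   8   3  11]
scene orange [162 314   3   4   5]
scene orange [186 315   3   8  10]
scene orange [290 329   6   6  10]
scene orange [297 335   4   4   6]
scene orange [302 339   4   3   6]
scene blue [[np.int32(491), np.int32(161), np.int32(19), np.int32(6), np.int32(87)], [np.int32(343), np.int32(232), np.int32(16), np.int32(16), np.int32(126)], [np.int32(366), np.int32(235), np.int32(15), np.int32(12), np.int32(92)], [np.int32(284), np.int32(258), np.int32(15), np.int32(14), np.int32(176)]]
scene ring [ 0.47426124 -0.21997986  0.146     ]
slot approx [176.07266372 333.69429093]
```

View pics/c2.png

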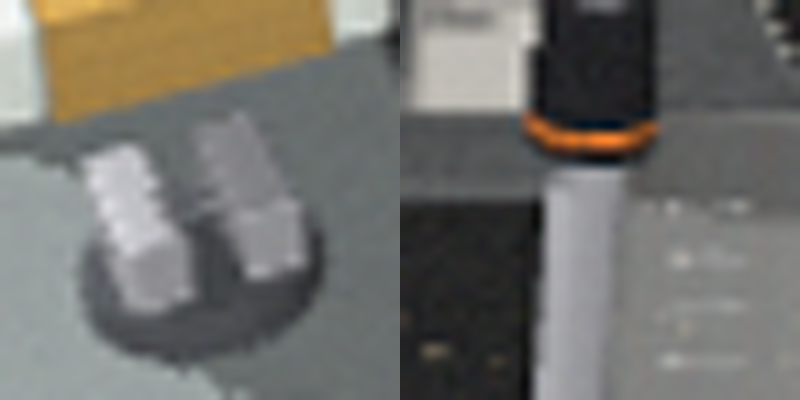

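The slot runs from about (148,150) to (185,240) in the left crop, along the inner edges of the jaws. I'll work out its angle and the first approach rows.

```bash
cat >> h.py <<'E'
from scipy.spatial.transform import Rotation as R
def pose():
    s=read_state(); return s["tool_pos"],R.from_rotvec(s["tcp_rot"]).as_matrix(),s
def plan(p,n,dyaw=0,start=None):
    # rows to world p in n rows, turning dyaw (deg, about tool z) evenly
    p0,M,_=pose(); p0=np.array(p0 if start is None else start); d=(np.array(p)-p0)/n; out=[]
    for k in range(n):
        out.append(np.round([*(M@R.from_euler('z',dyaw*k/n,degrees=True).as_matrix()).T@d,dyaw/n/360],4).tolist())
    return out
def show():
    p,M,s=pose(); print(round(s["time"],2),np.round(p,4),"yawx",np.round(np.degrees(np.arctan2(M[1,0],M[0,0])),2),"tilt",np.round(M[:,2],4),"F",np.round(s["wrist_force"],2),"T",np.round(s["torque"],3),"w",s["width"],"q6",s["q"][5])
E
python3 - <<'E'
from h import *
S=lambda x,y:plane("scene",(160+x*.09,318+y*.09),.032)[:2]
for a,b in(((148,150),(185,240)),((200,150),(245,220)),((90,165),(118,250)),((245,120),(297,205))):
    d=S(*b)-S(*a);print("slot",S(*a),S(*b),np.degrees(np.arctan2(d[1],d[0])),np.hypot(*d))
show()
for r in plan([.40,.30,.24],7,73): print(r)
print()
A=np.array([.40,.30,.24]);d=np.array([.475,-.2175,.24])-A; print(d/9)
E
```

```text
slot [0.53420379 0.21947645] [0.51256455 0.22813144] 158.20019839806977 0.023305910902553052
slot [0.52862508 0.21456645] [0.51009995 0.21993522] 163.83788768935102 0.019287401912113727
slot [0.53737054 0.22697988] [0.51764374 0.23558455] 156.43356769008219 0.021521777536609065
slot [0.52983907 0.20607126] [0.50749216 0.21307274] 162.6037788847799 0.02341805663474153
0.1 [0.1978 0.6447 0.2301] yawx 162.94 tilt [-7.e-04 -2.e-03 -1.e+00] F [-0.56 -0.3  -0.22] T [ 0.023  0.045 -0.002] w 0.9987294168213608 q6 -0.03692083467541114
[-0.0421, -0.0386, -0.0013, 0.029]
[-0.0483, -0.0303, -0.0013, 0.029]
[-0.053, -0.0211, -0.0013, 0.029]
[-0.056, -0.0111, -0.0013, 0.029]
[-0.0571, -0.0008, -0.0013, 0.029]
[-0.0563, 0.0095, -0.0013, 0.029]
[-0.0536, 0.0195, -0.0013, 0.029]

[ 0.00833333 -0.0575      0.        ]
```

{"fn": "play_rows", "kwargs": {"motion": [[-0.0421,-0.0386,-0.0013,0.029,85],[-0.0483,-0.0303,-0.0013,0.029,85],[-0.053,-0.0211,-0.0013,0.029,85],[-0.056,-0.0111,-0.0013,0.029,85],[-0.0571,-0.0008,-0.0013,0.029,85]]}}

```text
time: 0.72
tool_pos: [0.3428, 0.3973, 0.2374]
tcp_rot: [1.793, 2.58, -0.001]
wrist_force: [1.1, -0.3, -0.3]
width: 0.996
```

{"fn": "play_rows", "kwargs": {"motion": [[-0.0563,0.0095,-0.0013,0.029,85],[-0.0536,0.0195,-0.0013,0.029,85],[-0.05,0.007,0,0,85],[-0.05,0.007,0,0,85],[-0.05,0.007,0,0,85]]}}

```text
time: 1.35
tool_pos: [0.4204, 0.1488, 0.24]
tcp_rot: [-2.224, -2.219, 0.001]
wrist_force: [0.4, 0.8, 0.5]
width: 0.996
```

{"fn": "play_rows", "kwargs": {"motion": [[-0.05,0.007,0,0,85],[-0.05,0.007,0,0,85],[-0.05,0.007,0,0,85],[-0.05,0.007,0,0,85],[-0.05,0.007,0,0,85]]}}

```text
time: 1.98
tool_pos: [0.4547, -0.1011, 0.2401]
tcp_rot: [-2.224, -2.218, -0.0]
wrist_force: [0.7, 1.2, -0.3]
width: 0.995
```

Run:
```python
from h import *
show()
print(plan([.475,-.2175,.21],3,0))
_,M,_=pose();print(np.round(M,3))
```

```text
1.98 [ 0.4547 -0.1011  0.2401] yawx 89.85 tilt [-1.e-04  2.e-04 -1.e+00] F [ 0.72  1.21 -0.27] T [-0.004 -0.094 -0.023] w 0.994948383328844 q6 -0.26987271063830576
[[-0.0388, 0.0069, 0.01, 0.0], [-0.0388, 0.0069, 0.01, 0.0], [-0.0388, 0.0069, 0.01, 0.0]]
[[ 0.003  1.    -0.   ]
 [ 1.    -0.003  0.   ]
 [ 0.    -0.    -1.   ]]
```

{"fn": "play_rows", "kwargs": {"motion": [[-0.039,0.0068,0.01,0,85],[-0.039,0.0068,0.01,0,85],[-0.039,0.0068,0.01,0,85],[0,0,0,0,85],[0,0,0,0,85]]}}

```text
time: 2.6
tool_pos: [0.4747, -0.2161, 0.2099]
tcp_rot: [-2.224, -2.217, -0.0]
wrist_force: [0.8, -0.4, 0.2]
width: 0.995
```

Run:
```python
from h import *
show()
for n in("top","scene"): cv2.imwrite(f"pics/{n}1.png",read_camera(n)[:,:,::-1])
t=cv2.imread("pics/top1.png");s=cv2.imread("pics/scene1.png")
cv2.imwrite("pics/c3.png",np.hstack([cv2.resize(crop(t,408,235,40,5),(400,300)),cv2.resize(crop(s,365,200,60,4),(400,300))]))
```

```text
2.6 [ 0.4747 -0.2161  0.2099] yawx 89.82 tilt [-0.0011  0.0011 -1.    ] F [ 0.76 -0.42  0.24] T [-0.001 -0.037  0.014] w 0.9946830084866166 q6 -0.4724537183427216
```

View pics/c3.png

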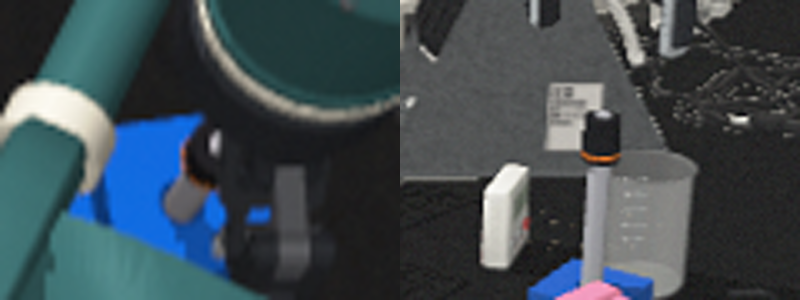

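The scene crop shows the open fingers straddling the head, with tips at about (348,162) and (387,171) and the head top at (366,190). Descending and gripping.

{"fn": "play_rows", "kwargs": {"motion": [[-0.0018,0,0.017,0,85],[0,0,0.02,0,85],[0,0,0.02,0,85],[0,0,0.012,0,85],[0,0,0,0,85]], "squeeze": 30}}

```text
time: 3.32
tool_pos: [0.4741, -0.2175, 0.1398]
tcp_rot: [-2.222, -2.217, 0.001]
wrist_force: [0.0, -0.7, -0.5]
width: 1.002
```

{"fn": "play_rows", "kwargs": {"motion": [[0,0,0,0,60],[0,0,0,0,40],[0,0,0,0,30],[0,0,0,0,20],[0,0,0,0,15]], "squeeze": 30}}

```text
time: 3.95
tool_pos: [0.4755, -0.2187, 0.1421]
tcp_rot: [2.223, 2.218, 0.0]
wrist_force: [-0.1, -0.7, 2.7]
width: 0.274
```

```bash
python3 -c "from h import *;show()"
```

```text
3.95 [ 0.4755 -0.2187  0.1421] yawx 89.86 tilt [ 9.e-04 -6.e-04 -1.e+00] F [-0.14 -0.67  2.7 ] T [0.03  0.13  0.041] w 0.27415007451974527 q6 -0.4760302242743154
```

{"fn": "play_rows", "kwargs": {"motion": [[0,0,0,0,10],[0,0,-0.01,0,10],[0,0,-0.02,0,10],[0,0,-0.03,0,10],[0,0,-0.035,0,10]], "squeeze": 60}}

```text
time: 4.58
tool_pos: [0.4741, -0.2178, 0.2361]
tcp_rot: [-2.222, -2.217, 0.001]
wrist_force: [0.0, 0.2, -2.2]
width: 0.261
```

{"fn": "play_rows", "kwargs": {"motion": [[0,0,-0.03,0,10],[0,0,-0.01,0,10],[0,0,0,0,10],[0,0,0,0,10]]}}

```text
time: 5.08
tool_pos: [0.4742, -0.2179, 0.2744]
tcp_rot: [-2.222, -2.216, 0.002]
wrist_force: [-0.6, -0.5, -2.4]
width: 0.263
```

Run:
```python
from h import *
show()
for n in("top","scene"): cv2.imwrite(f"pics/{n}2.png",read_camera(n)[:,:,::-1])
p,M,_=pose()
tip=p+[0,0,-.126]
print([proj(n,tip) for n in("top","scene")])
s=cv2.imread("pics/scene2.png");t=cv2.imread("pics/top2.png")
u,v=proj("scene",tip+[0,0,.03]).astype(int);a,b=proj("top",tip).astype(int);print(u,v,a,b)
cv2.imwrite("pics/c4.png",np.hstack([cv2.resize(crop(s,u,v,32,5),(400,300)),cv2.resize(crop(t,a,b,40,5),(400,300))]))
```

```text
5.08 [ 0.4742 -0.2179  0.2744] yawx 89.86 tilt [-0.0029  0.0015 -1.    ] F [-0.62 -0.5  -2.38] T [-0.042 -0.012 -0.01 ] w 0.26271602834945157 q6 -0.4760210883700949
[array([411.03448936, 237.10040216]), array([364.7275662, 201.1285125])]
365 187 411 237
```

View pics/c4.png

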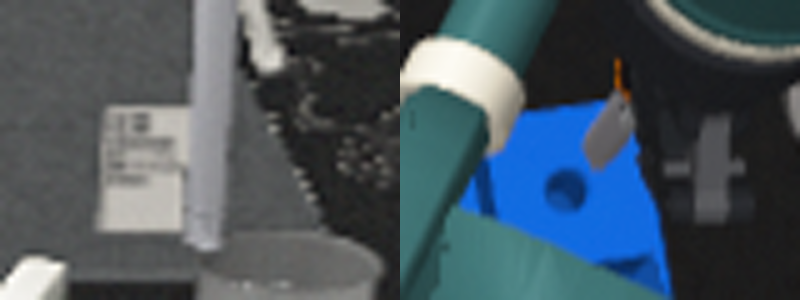

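The spindle is held, and its tip at scene (365.5,202) matches the prediction to about 1 px. Now I'll carry it closer to the scene camera to read the blade angle and tilt.

{"fn": "play_rows", "kwargs": {"motion": [[0.03,-0.004,0,0,10],[0.05,-0.007,0,0,10],[0.055,-0.008,0,0,10],[0.055,-0.008,0,0,10],[0.055,-0.008,0,0,10]]}}

```text
time: 5.8
tool_pos: [0.4398, 0.0282, 0.2754]
tcp_rot: [-2.224, -2.217, 0.001]
wrist_force: [0.8, -0.1, -1.6]
width: 0.26
```

{"fn": "play_rows", "kwargs": {"motion": [[0.055,-0.007,0,0,10],[0.055,-0.006,0,0,10],[0.045,-0.004,0,0,10],[0.02,-0.002,0,0,10],[0,0,0,0,10]]}}

```text
time: 6.42
tool_pos: [0.4214, 0.2028, 0.2753]
tcp_rot: [-2.22, -2.221, 0.003]
wrist_force: [1.0, 0.4, -2.2]
width: 0.263
```

Run:
```python
from h import *
show()
for n in("top","scene"): cv2.imwrite(f"pics/{n}3.png",read_camera(n)[:,:,::-1])
p,M,_=pose()
tip=p+[0,0,-.126]
print([proj(n,tip+[0,0,h]) for n in("top","scene") for h in (0,.014,.08)])
s=cv2.imread("pics/scene3.png");t=cv2.imread("pics/top3.png")
u,v=proj("scene",tip+[0,0,.02]).astype(int);a,b=proj("top",tip).astype(int);print(u,v,a,b)
cv2.imwrite("pics/c5.png",np.hstack([cv2.resize(crop(s,u,v,24,5),(400,300),interpolation=cv2.INTER_CUBIC),cv2.resize(crop(t,a,b,24,5),(400,300),interpolation=cv2.INTER_CUBIC)]))
```

```text
6.42 [0.4214 0.2028 0.2753] yawx 90.03 tilt [-1.9e-03 -7.0e-04 -1.0e+00] F [ 0.99  0.36 -2.21] T [-0.002  0.024  0.015] w 0.26327415774620394 q6 0.39476712915637446
[array([184.96825248, 268.23578273]), array([183.08563499, 267.15788586]), array([173.50726651, 261.67376947]), array([222.4712174, 287.9562213]), array([221.72679208, 279.0756108 ]), array([218.01500722, 234.79593011])]
221 275 184 268
```

View pics/c5.png

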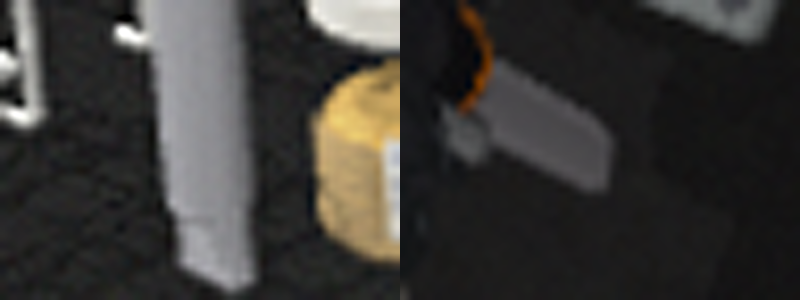

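The scene crop shows the blade's end at crop (180,268)→(232,291)→(255,272), broad face to the left. In top its end lies at about (608,165).

Run:
```python
from h import *
S=lambda x,y,z=.149:plane("scene",(221-24+x/8.3333,275-18+y/8.3333),z)[:2]
a,b,c=S(180,268),S(232,291),S(255,272)
for p,q in((a,b),(b,c),(a,c)):
    d=q-p;print(np.degrees(np.arctan2(d[1],d[0])),np.hypot(*d)*1e3)
print("centre",(a+c)/2)
T=lambda x,y,z=.149:plane("top",(184-24+(x-400)/8.3333,268-18+y/8.3333),z)[:2]
print("top end",T(612,140),T(590,192),(T(612,140)+T(590,192))/2)
# shaft axis at two heights in scene and top by edge positions on rows
s=cv2.imread("pics/scene3.png").astype(int);
p,M,_=pose();tip=p+[0,0,-.126]
for h in(.03,.04,.05,.06,.07):
    u,v=proj("scene",tip+[0,0,h]);r=int(round(v));g=s[r,:,:].mean(1);row=np.where(g[int(u)-12:int(u)+13]>95)[0]+int(u)-12
    print(h,np.round(u,1),r,row.min(),row.max(),g[int(u)-9:int(u)+10].astype(int))
```

```text
-175.17563231721596 11.961727407878092
-74.207244431137 6.546928008857636
-144.22094102951613 12.495780747721872
centre [0.4188694  0.20260073]
top end [0.4244862  0.20061556] [0.41294678 0.20513096] [0.41871649 0.20287326]
0.03 220.9 269 216 225 [ 39  36  39  37  56 148 162 157 149 148 145 141 135 127 109  76  44  35
  40]
0.04 220.3 262 212 225 [ 80 108 153 144 160 164 157 151 151 147 144 139 129 115 100  59  27  28
  27]
0.05 219.7 255 213 224 [ 33  35  34 109 162 167 159 155 152 146 145 145 135 125 109  70  38  30
  24]
0.06 219.2 249 212 225 [ 26  23 102 169 172 164 158 154 151 146 145 140 133 118 112 108  89  52
  30]
0.07 218.6 242 212 230 [ 31  45  71 140 165 166 163 157 152 149 148 145 138 126 108  65  24  43
 151]
```

{"fn": "play_rows", "kwargs": {"motion": [[0.004,0.03,0,0,10],[0.006,0.036,0,0,10],[0.0077,0.0402,0,0,10],[0,0,0,0.025,10],[0,0,0,0.025,10]]}}

```text
time: 7.15
tool_pos: [0.5291, 0.2175, 0.2755]
tcp_rot: [-2.551, -1.834, 0.003]
wrist_force: [0.6, 0.3, -2.4]
width: 0.263
```

{"fn": "play_rows", "kwargs": {"motion": [[0,0,0.01,0.025,10],[0,0,0.008,0,10],[0,0,0,0,10]]}}

```text
time: 7.52
tool_pos: [0.5278, 0.2181, 0.2571]
tcp_rot: [-2.679, -1.64, 0.004]
wrist_force: [0.8, -0.0, -1.9]
width: 0.259
```

Run:
```python
from h import *
show()
for n in("top","scene"): cv2.imwrite(f"pics/{n}4.png",read_camera(n)[:,:,::-1])
p,M,_=pose()
print([proj(n,p-[0,0,.126]) for n in("top","scene")])
s=cv2.imread("pics/scene4.png");t=cv2.imread("pics/top4.png")
cv2.imwrite("pics/c6.png",np.hstack([cv2.resize(crop(s,170,280,24,5),(400,300),interpolation=cv2.INTER_CUBIC),cv2.resize(crop(t,180,217,24,5),(400,300),interpolation=cv2.INTER_CUBIC)]))
```

```text
7.53 [0.5278 0.2181 0.2571] yawx 62.94 tilt [-0.0022 -0.001  -1.    ] F [ 0.78 -0.04 -1.86] T [-0.027  0.003 -0.027] w 0.25876832894968343 q6 0.8205726440308075
[array([179.74076661, 214.17622384]), array([168.10828082, 277.82155171])]
```

View pics/c6.png

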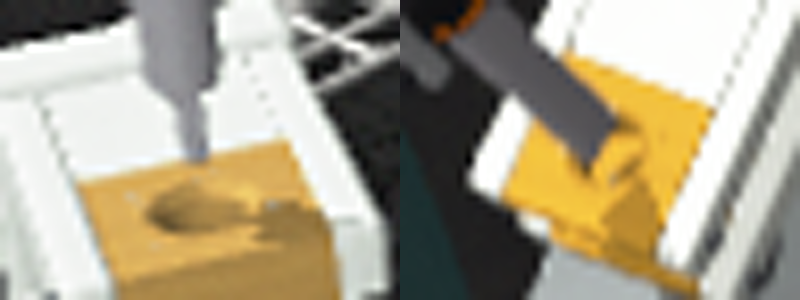

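Run:
```python
from h import *
for z in(.131,.129): print(z,"tip scene",plane("scene",(170,281.2),z)[:2],"top",plane("top",(180,217.2),z)[:2])
print("tri tip",tri(("scene",(170,281.2)),("top",(180,217.2))))
for u in((170,287.0),): print("hole scene",plane("scene",u,.119)[:2])
print("hole top",plane("top",(180.8,217),.119)[:2])
ps=[];
print(np.mean([pose()[0] for _ in range(5)],0))
```

```text
0.131 tip scene [0.5198161 0.2213671] top [0.52283239 0.2183407 ]
0.129 tip scene [0.522939   0.21955622] top [0.52330482 0.21886206]
tri tip [0.52350581 0.21908655 0.12854065]
hole scene [0.52378638 0.2203903 ]
hole top [0.52603966 0.2199383 ]
[0.52844411 0.21868015 0.2583161 ]
```

{"fn": "play_rows", "kwargs": {"motion": [[0.0016,0.0006,0.004,0,10],[0,0,0.004,0,10],[0,0,0.003,0,10],[0,0,0.003,0,10],[0,0,0,0,10]], "squeeze": 40}}

```text
time: 8.25
tool_pos: [0.53, 0.2206, 0.2456]
tcp_rot: [2.68, 1.638, 0.002]
wrist_force: [-1.2, -0.4, 3.9]
width: 0.263
```

Run:
```python
from h import *
show()
for n in("top","scene"): cv2.imwrite(f"pics/{n}5.png",read_camera(n)[:,:,::-1])
show()
s=cv2.imread("pics/scene5.png");t=cv2.imread("pics/top5.png")
cv2.imwrite("pics/c7.png",np.hstack([cv2.resize(crop(s,170,280,24,5),(400,300),interpolation=cv2.INTER_CUBIC),cv2.resize(crop(t,180,217,24,5),(400,300),interpolation=cv2.INTER_CUBIC)]))
```

```text
8.25 [0.53   0.2206 0.2456] yawx 62.87 tilt [ 1.3e-03  7.0e-04 -1.0e+00] F [-1.17 -0.4   3.93] T [-0.045  0.358  0.025] w 0.26310917850576526 q6 0.8244041045237193
8.35 [0.53   0.2206 0.2456] yawx 62.86 tilt [ 1.4e-03  7.0e-04 -1.0e+00] F [-1.8  -0.46  5.24] T [-0.005  0.372 -0.021] w 0.2674601162836451 q6 0.8244477528965293
```

View pics/c7.png

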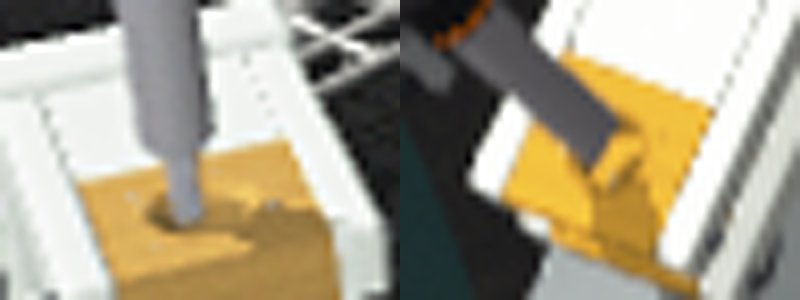

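Contact: the force pushes the tip toward -x and slightly -y. The scene view's visible tip corner is the near end of the edge-on blade, so my estimate was biased. I'll back off a little and shift.

{"fn": "play_rows", "kwargs": {"motion": [[0,0,-0.003,0,10],[-0.0019,-0.0011,0,0,10],[0,0,0.003,0,10],[0,0,0.002,0,10],[0,0,0,0,10]]}}

```text
time: 8.98
tool_pos: [0.5275, 0.219, 0.2417]
tcp_rot: [-2.681, -1.638, 0.002]
wrist_force: [-0.2, -0.1, -1.6]
width: 0.263
```

```bash
python3 -c "from h import *;show()"
```

```text
8.97 [0.5275 0.219  0.2417] yawx 62.85 tilt [-1.e-03 -4.e-04 -1.e+00] F [-0.18 -0.14 -1.63] T [0.073 0.024 0.011] w 0.2630156553883623 q6 0.8236589675143214
```

{"fn": "play_rows", "kwargs": {"motion": [[0,0,0.003,0,10],[0,0,0.003,0,10],[0,0,0.003,0,10],[0,0,0.003,0,10],[0,0,0,0,10]]}}

```text
time: 9.6
tool_pos: [0.5276, 0.219, 0.23]
tcp_rot: [-2.681, -1.638, 0.001]
wrist_force: [-0.4, -0.1, -1.9]
width: 0.268
```

```bash
python3 -c "from h import *;show()"
```

```text
9.6 [0.5276 0.219  0.23  ] yawx 62.86 tilt [-6.e-04 -3.e-04 -1.e+00] F [-0.38 -0.12 -1.86] T [-0.069  0.016  0.043] w 0.26823530511834204 q6 0.8236508371839124
```

{"fn": "play_rows", "kwargs": {"motion": [[0,0,0.003,0,10],[0,0,0.002,0,10],[0,0,0.002,0,10],[0,0,0.002,0,10],[0,0,0,0,10]]}}

```text
time: 10.22
tool_pos: [0.5277, 0.2191, 0.2211]
tcp_rot: [-2.681, -1.638, 0.001]
wrist_force: [0.2, 0.8, -1.5]
width: 0.266
```

```bash
python3 -c "from h import *;show()"
```

```text
10.22 [0.5277 0.2191 0.2211] yawx 62.86 tilt [-4.e-04 -2.e-04 -1.e+00] F [ 0.19  0.78 -1.53] T [-0.063  0.197 -0.002] w 0.2656659016078747 q6 0.823637771349807
```

{"fn": "play_rows", "kwargs": {"motion": [[0,0,0.003,0,10],[0,0,0.003,0,10],[0,0,0.003,0,10],[0,0,0.003,0,10],[0,0,0,0,10]]}}

```text
time: 10.85
tool_pos: [0.5277, 0.219, 0.2089]
tcp_rot: [-2.681, -1.638, 0.001]
wrist_force: [-0.4, 0.5, -1.6]
width: 0.258
```

```bash
python3 -c "from h import *;show()"
```

```text
10.85 [0.5277 0.219  0.2089] yawx 62.86 tilt [-4.e-04 -2.e-04 -1.e+00] F [-0.41  0.5  -1.63] T [-0.065  0.172  0.012] w 0.25801036528205656 q6 0.8236167581421676
```

Very little side force. On to the lower bearing.

{"fn": "play_rows", "kwargs": {"motion": [[0,0,0.003,0,10],[0,0,0.003,0,10],[0,0,0.003,0,10],[0,0,0.003,0,10],[0,0,0,0,10]]}}

```text
time: 11.48
tool_pos: [0.5277, 0.219, 0.1969]
tcp_rot: [-2.681, -1.638, 0.001]
wrist_force: [-1.0, -0.3, -2.6]
width: 0.263
```

{"fn": "play_rows", "kwargs": {"motion": [[0,0,0.002,0,10],[0,0,0.002,0,10],[0,0,0.002,0,10],[0,0,0.002,0,10],[0,0,0,0,10]]}}

```text
time: 12.1
tool_pos: [0.5277, 0.2191, 0.189]
tcp_rot: [-2.681, -1.638, 0.001]
wrist_force: [-1.9, -0.0, -1.8]
width: 0.264
```

```bash
python3 -c "from h import *;show()"
```

```text
12.1 [0.5277 0.2191 0.189 ] yawx 62.86 tilt [-3.e-04 -2.e-04 -1.e+00] F [-1.91 -0.05 -1.81] T [-0.064  0.273 -0.019] w 0.26408256519571915 q6 0.8236196497278818
```

{"fn": "play_rows", "kwargs": {"motion": [[-0.0002,-0.0004,0.002,0,10],[0,0,0.002,0,10],[0,0,0.002,0,10],[0,0,0.002,0,10],[0,0,0,0,10]]}}

```text
time: 12.72
tool_pos: [0.5274, 0.2191, 0.1811]
tcp_rot: [-2.681, -1.638, -0.0]
wrist_force: [-0.9, 0.9, -1.6]
width: 0.262
```

```bash
python3 -c "from h import *;show()"
```

```text
12.72 [0.5274 0.2191 0.1811] yawx 62.86 tilt [ 1.e-04  0.e+00 -1.e+00] F [-0.86  0.94 -1.61] T [-0.122  0.02   0.017] w 0.26219029993844223 q6 0.8239127796008451
```

{"fn": "play_rows", "kwargs": {"motion": [[0,0,0.003,0,10],[0,0,0.003,0,10],[0,0,0.003,0,10],[0,0,0.003,0,10],[0,0,0,0,10]]}}

```text
time: 13.35
tool_pos: [0.5273, 0.2191, 0.169]
tcp_rot: [-2.681, -1.638, 0.0]
wrist_force: [0.0, 0.3, -1.8]
width: 0.26
```

{"fn": "play_rows", "kwargs": {"motion": [[0,0,0.002,0,10],[0,0,0.002,0,10],[0,0,0.002,0,10],[0,0,0,0,10]], "squeeze": 30}}

```text
time: 13.85
tool_pos: [0.5273, 0.2192, 0.1631]
tcp_rot: [-2.681, -1.638, 0.0]
wrist_force: [-0.7, -0.4, -1.4]
width: 0.262
```

```bash
python3 -c "from h import *;show()"
```

```text
13.85 [0.5273 0.2192 0.1631] yawx 62.86 tilt [-1.e-04  0.e+00 -1.e+00] F [-0.66 -0.39 -1.42] T [0.022 0.076 0.004] w 0.26190049876851035 q6 0.8239230626875348
```

Tip near 37 mm. Creep on to the jaws.

{"fn": "play_rows", "kwargs": {"motion": [[0,0,0.0015,0,10],[0,0,0.0015,0,10],[0,0,0.0015,0,10],[0,0,0.0015,0,10],[0,0,0,0,10]]}}

```text
time: 14.48
tool_pos: [0.5273, 0.219, 0.1571]
tcp_rot: [2.681, 1.638, -0.0]
wrist_force: [-0.7, 0.1, -1.5]
width: 0.264
```

```bash
python3 -c "from h import *;show()"
```

```text
14.47 [0.5273 0.219  0.1571] yawx 62.86 tilt [-2.e-04 -2.e-04 -1.e+00] F [-0.7   0.14 -1.54] T [-0.125  0.071  0.005] w 0.2644862677776976 q6 0.8239508888738549
```

{"fn": "play_rows", "kwargs": {"motion": [[0,0,0.001,0,10],[0,0,0.001,0,10],[0,0,0.001,0,10],[0,0,0,0,10]]}}

```text
time: 14.98
tool_pos: [0.5273, 0.2191, 0.1542]
tcp_rot: [2.681, 1.638, -0.0]
wrist_force: [-0.7, 0.1, -1.7]
width: 0.261
```

```bash
python3 -c "from h import *;show()"
```

```text
14.97 [0.5273 0.2191 0.1542] yawx 62.86 tilt [-1.e-04 -1.e-04 -1.e+00] F [-0.67  0.12 -1.67] T [-0.134  0.056 -0.018] w 0.26088060283948866 q6 0.8239047053519923
```

{"fn": "play_rows", "kwargs": {"motion": [[0,0,0.0015,0,10],[0,0,0.0015,0,10],[0,0,0.0015,0,10],[0,0,0.0005,0,10],[0,0,0,0,10]]}}

```text
time: 15.6
tool_pos: [0.5273, 0.2191, 0.1492]
tcp_rot: [-2.681, -1.638, 0.0]
wrist_force: [0.2, 0.1, -1.8]
width: 0.263
```

```bash
python3 -c "from h import *;show()"
```

```text
15.6 [0.5273 0.2191 0.1492] yawx 62.85 tilt [-3.e-04 -1.e-04 -1.e+00] F [ 0.16  0.06 -1.76] T [-0.143  0.045  0.034] w 0.2634618041500388 q6 0.8239641720283921
```

{"fn": "play_rows", "kwargs": {"motion": [[0,0,0.001,0,10],[0,0,0.001,0,10],[0,0,0.0005,0,10],[0,0,0,0,10]]}}

```text
time: 16.1
tool_pos: [0.5275, 0.2192, 0.1472]
tcp_rot: [-2.681, -1.638, -0.0]
wrist_force: [-1.6, -0.5, 0.2]
width: 0.264
```

```bash
python3 -c "from h import *;show()"
```

```text
16.1 [0.5275 0.2192 0.1472] yawx 62.86 tilt [ 2.e-04  1.e-04 -1.e+00] F [-1.58 -0.5   0.17] T [-0.17   0.254  0.03 ] w 0.264474692053388 q6 0.8239045964278303
```

Contact came at TCP z 147 mm, where home was expected at 146 and the jaws would have been at 158. So the blade is on the slot floor. Releasing and backing off.

{"fn": "play_rows", "kwargs": {"motion": [[0,0,-0.0003,0,20],[0,0,0,0,27],[0,0,0,0,40],[0,0,0,0,60],[0,0,0,0,85]]}}

```text
time: 16.73
tool_pos: [0.5274, 0.2192, 0.1472]
tcp_rot: [-2.681, -1.638, -0.0]
wrist_force: [-1.1, -0.9, -0.2]
width: 0.875
```

{"fn": "play_rows", "kwargs": {"motion": [[0,0,0,0,85],[0,0,0,0,85],[0,0,-0.01,0,85],[0,0,-0.03,0,85],[0,0,-0.04,0,85]]}}

```text
time: 17.35
tool_pos: [0.5267, 0.2188, 0.2275]
tcp_rot: [-2.68, -1.638, 0.003]
wrist_force: [0.6, 1.0, -0.0]
width: 0.996
```

{"fn": "play_rows", "kwargs": {"motion": [[0,0,-0.04,0,85],[0,-0.05,0,0,85],[0,-0.05,0,0,85],[0,-0.03,0,0,85],[0,0,0,0,85]]}}

```text
time: 17.98
tool_pos: [0.4104, 0.2793, 0.2682]
tcp_rot: [-2.678, -1.642, -0.002]
wrist_force: [0.1, -0.9, 0.2]
width: 0.995
```

Run:
```python
from h import *
show()
for n in("top","scene"): cv2.imwrite(f"pics/{n}6.png",read_camera(n)[:,:,::-1])
for z in(.020,.032): print(z,[np.round(proj("scene",[.525,.2202,z+h]),1) for h in(0,.130,.16)])
s=cv2.imread("pics/scene6.png");t=cv2.imread("pics/top6.png")
a=cv2.resize(s[240:375,110:230],(533,600),interpolation=cv2.INTER_CUBIC)
cv2.imwrite("pics/c8.png",a); cv2.imwrite("pics/t8.png",cv2.resize(t,(640,480)))
```

```text
17.98 [0.4104 0.2793 0.2682] yawx 63.02 tilt [ 1.1e-03  9.0e-04 -1.0e+00] F [ 0.06 -0.87  0.21] T [0.01  0.    0.096] w 0.9945062413202768 q6 1.0180933617734997
0.02 [array([177.2, 340.2]), array([167.1, 268.5]), array([164.5, 250.3])]
0.032 [array([176.3, 334. ]), array([166.1, 261.3]), array([163.5, 242.8])]
```

View pics/c8.png

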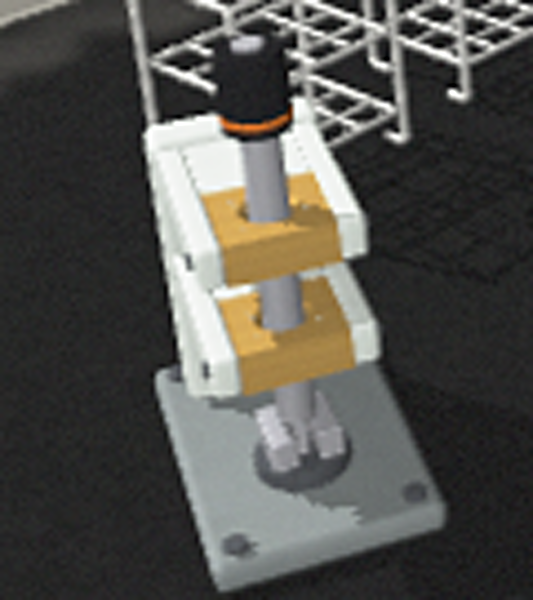

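View pics/t8.png

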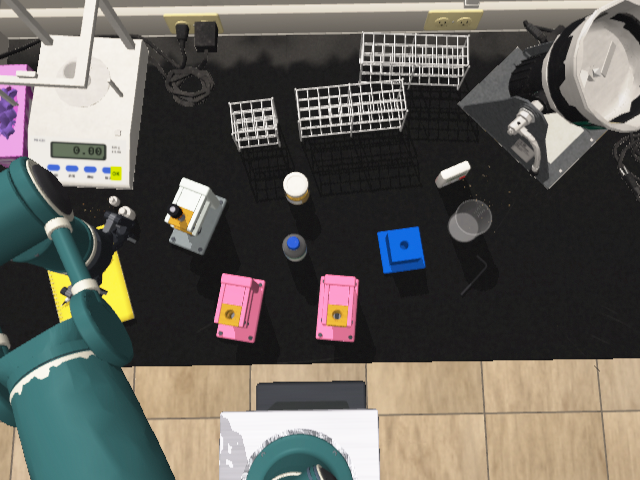

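The spindle stands in both bearings with its blade between the jaws. Its orange ring is at scene row 268.1, against 268.5 predicted for home and 261.3 for resting on the jaws. The jar (295,188), bottle (294,247) and beaker (470,221) haven't moved in the top view.

```bash
python3 -c "from workcell import *;print(finish_job())"
```

```text
the job is handed in; nothing more can be done
None
```

The spindle is standing in the grey and white rotator with its blade fully home in the coupling's slot. I released it, backed the gripper clear and handed the job in at about 18 s. No verdict was reported.

- **Insertion:** I gripped the spindle by its head and turned the blade to the slot angle I had read from the scene camera. It then went down through both bearings in small, force-checked steps.
- **One contact on the way:** the tip first touched the upper bearing's chamfer, at about 7 N. My camera estimate of the tip was 2–3 mm off because the blade was edge-on to the view. I backed off, shifted about 2 mm, and it went in freely.
- **Finding the slot:** the blade dropped in at the angle I had set, so no turning by feel was needed.
- **Home check:** contact came at a tool height of 147 mm, where home was expected at 146 mm and resting on the jaws would have been 158 mm. In the final picture the head's orange ring is at row 268.1, against 268.5 predicted for home and 261.3 for the jaws.
- **Bystanders:** the jar, bottle and beaker look unmoved in the top view.
- **Disagreement:** the reported tool position and the camera positions differed by a few mm in x throughout, and I did not track down why.

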